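# Slide a two-bottle carrier over the retaining sill of a steriliser loading tray

## Robot

A 6-joint arm with a two-finger parallel gripper is mounted at the origin on a cart in front of the work surface, level with it; the furniture and walls round the work are solid. World frame = base frame: x ahead of the robot, y to its left, z up, the work surface at z = 0. Lengths are in m, angles in rad, forces in N, time in s.
With the tool pointing down it reaches from about 0.325 to 0.85 m from the base axis. Payload 15.5 kg.
Tool frame: the origin (TCP) lies between the finger pads; the fingertips stand 22 mm ahead of it and the grasp point (between the pads) lies 3 mm ahead of it; z points along the fingers, y is the line along which they close (so a half turn about z gives the same grasp; the last joint's range is limited). The gripper opens to 91 mm and grips with 3 to 60 N. Pads are 32 mm wide; open, the fingers measure 118 mm over their backs; the gripper's body (76 mm by 178 mm) begins 60 mm behind the grasp point.
Start: joints at [1.085, 0.494, 1.345, -0, 1.302, -0.096], TCP at [0.238, 0.578, 0.236] pointing down, gripper open.
Joint ranges: [-2.91, 2.91], [-0.82, 2.16], [0.22, 2.67], [-1.22, 4.37], [0.12, 2.79], [-3.08, 3.08]. Speed limits (rad/s): [1.89, 1.89, 2.57, 3.01, 3.01, 3.01].

## Interface

Orientations are given as [roll, pitch, yaw] about the fixed x, y, z axes, in that order (R = Rz(yaw) Ry(pitch) Rx(roll)).
In Python, from plant import r, camera gives the robot as it stands.
- The arm moves only by the tool carry_out, never from a script. Its argument "plan" is a list of rows, each a list of 4 numbers: the shift along the tool's x, y, z in m, then the turn about the tool's z in rad. In form: [[dx, dy, dz, turn], ...]. A call has exactly 5 rows; each row is the pose to reach, as a shift and turn from the pose commanded when the call began, along the tool's axes at that moment; what a row does not reach only later rows make up. A row lasts 1/10 s, in which the tool goes at most 50 mm and 8.59 degrees, less where a joint would pass 70% of its speed; a pose out of reach is approached as far as the arm can. A call with a gripper value outside its range is refused whole. "gripper" is the finger opening in m, from 0 to 0.0912, set as the call begins (left out, the last holds). The fingers move at their own pace and stop on an object; the grip force is fixed at half the most. Time passes only in rows, so rows that repeat a pose let the fingers close, or fill a call up. It gives the time, the measured TCP pose, the force, the opening and the grip force at its end, in the units of the state.
- r.sense(): the state, without advancing time (a new reading comes with each control period).
- camera(name): name is "scene" or "top" or "wrist"; returns a dict with "pixels" (384x512x3 uint8, red, green, blue), "vertical_fov" (degrees; the focal length in pixels is half the picture's height over the tangent of half this angle, whatever the lens; pixels are square), "cx", "cy" (the principal point, pixels), "T" (4x4, takes a point from camera to world coordinates); the wrist camera has in their place "hand_eye" (4x4, takes a point from camera to tool coordinates, whose origin is the TCP and whose axes are the flange's). Camera axes: x right, y up, looking along -z (the intrinsics and any distortion apply to the point x, -y, -z); pixel columns grow to the right and rows downward; lengths in m; the calibration is good to about 2 mm. A picture is of the moment at which its call begins: read the wrist's pose just before it. There is no depth.
- r.close_job(): hands the job in; it is judged then, once.
The state is a dict: "t": time; "q": joint angles; "qvel": joint speeds; "joint_efforts": joint torques, N m; "tool_pos": TCP position; "tcp_rot": TCP orientation; "force": force on the tool from outside, world axes, zero at the start; "ft_torque": the same for the moment, N m; "finger_gap": opening from 0.0 (shut) to 1.0 (fully open); "finger_force": force on a finger pad.
Only numpy, scipy, OpenCV 4.12 (cv2) and the standard library are available. Lean on these libraries where they do the work, as an engineer would, in place of code of your own. Each camera call takes 0.05 s, during which the arm holds its last target. There are 200 camera calls.

## Task

Load the bottle carrier into the steriliser loading tray: raise its leading end by the bow and bring it over the sill while the other end stays on the table, then shove the carrier in from behind against the sprung stop until its trailing end can be pressed down behind the sill and the carrier sits flat on the deck, held by the spring. Do not ram the stop, keep both bottles standing in their cells, leave the tape roll, pen, funnel and scoop where they are, and let go of everything.

Things in the scene. Friction and masses are not known exactly. Their poses are not given: they have to be found in the camera images.
- loading_tray: steel tray with blue side guides, fixed, 244 mm long, 106 mm wide; origin on its centre line at table height, +x points the way the carrier goes in, z up. Deck (inner floor) 4 mm above the table. Guides 36 mm high leave 94 mm between them (y -0.047 to 0.047) and flare outward in front of the sill, to x = -0.132. Blue headboard 56 mm high at x = 0.122 to 0.130
- sill (a point): middle of the top of the retaining sill across the tray's open end: x = -0.107, 18 mm above the table, in the tray's frame; axes as the tray. The sill is 14 mm thick (x -0.114 to -0.100), round-topped, its inner face (x = -0.100) upright, 14 mm above the deck
- sprung_stop (a joint): rubber-faced plate across the tray's far end (z 9 to 45 mm), face at x = 0.082 when 0; grows (m) as pushed back in +x, up to 0.024. Spring 5 N at 0, 9 N at 8 mm, 16 N at 24 mm. Sill's inner face to the free plate 182 mm, carrier 190 mm: seated, it keeps the stop about 8 mm back. Let go while its tail is at sill height, the carrier may be pushed out again
- carrier: open aluminium bottle carrier, loose, 0.28 kg (0.22 to 0.37), plus bottles; 190 mm long (x), 80 mm wide (y), flat underside, bottom end edges rounded (5 mm), end walls 63 mm, side walls 46 mm high; origin under its centre, +x to the leading end, which has the bow. It starts flat on the table before the sill, leading end towards it, somewhat askew
- nose (a point): bottom edge of the carrier's leading end, middle: 95 mm in +x of its origin, at the underside; axes as the carrier
- tail (a point): bottom edge of the carrier's trailing end, middle: 95 mm in -x of its origin, at the underside; axes as the carrier
- bow (a point): middle of the top bar of the pull bow: a black sleeve 12 mm thick and 46 mm long along the carrier's y, centre 104 mm in +x of the carrier's origin and 125 mm above the underside; open space of 60 mm below it; pinch it from above, fingers closing along the carrier's x. It turns in the fingers as the carrier tips
- push_plate (a point): middle of the top rim of the flat trailing end wall: 95 mm in -x of the carrier's origin, 60 mm above the underside (rounded rim up to 63 mm, 6 mm thick); push on the wall below it, press down on it. Once the carrier's middle (its balance point) is past the sill the carrier tips forward on to the deck and this end rises; a hard push low down can hold it down and jam it
- bottle_front: glass bottle, 66 mm wide, 146 mm high, 0.32 kg, standing loose in the leading cell (cell walls 46 mm high) of the carrier, on its axis 36 mm in +x of the carrier's origin; width 66 mm up to 88 mm, 49 mm up to 112 mm, then a 31 mm neck; origin at its foot, z up its axis
- bottle_rear: the same, in the trailing cell, 36 mm in -x of the carrier's origin
- tape_roll: roll of masking tape, 105 mm wide, 25 mm high, bystander
- marker_pen: marker pen, 135 mm long, bystander
- red_funnel: red plastic funnel standing on its mouth, 100 mm wide, 112 mm high, bystander
- grain_scoop: aluminium grain scoop, 210 mm long, 44 mm high, bystander

How it is judged:
By the outcome, as a careful person would: the job done as asked, in the order asked, and still so for the second after the job is handed in, with the robot touching nothing.
It also fails if it takes over 67 s, if anything falls off the work surface, if the arm or the gripper's body presses on something with over 40 N, if the wrist force passes 120 N, or if a joint passes its speed limit or range.

## Working session

There is one attempt and no reset: what is moved stays moved. The work goes in short steps, Python scripts to look and compute and a tool call to move; the robot and the scene stay as the last step left them, time stands still between calls to the robot, and variables do not carry over. Pictures are saved under pics/ and viewed, at most 10 in all, crops included, and the job is handed in when it is done.

Besides the shell and the picture viewer there is one more tool, called after "Emit:" by a JSON object that holds its "op" and its "data", one argument or row to a line. carry_out: Moves the arm, as the interface text tells. Its arguments: {"type":"object","properties":{"plan":{"type":"array","items":{"type":"array","items":{"type":"number"}}},"gripper":{"type":"number"}},"required":["plan"]}

```bash
ls; mkdir -p pics
python3 - <<'E'
from plant import r,camera
import cv2,numpy as np
np.set_printoptions(precision=4,suppress=True)
print(r.sense())
for n in("scene","top","wrist"):
    c=camera(n); cv2.imwrite(f"pics/{n}0.png",c["pixels"][:,:,::-1]); print(n,{k:v for k,v in c.items() if k!="pixels"})
E
```

```text
pics
{'t': 0.0, 'q': array([ 1.0845,  0.4942,  1.3461,  0.    ,  1.3025, -0.0955]), 'qvel': array([ 0.0001, -0.0035, -0.0007, -0.0006, -0.0004,  0.0002]), 'joint_efforts': array([  0.0014, -87.884 , -38.1862,   0.0707,   0.0533,  -0.0001]), 'tool_pos': array([0.2379, 0.5776, 0.2353]), 'tcp_rot': array([-3.1403, -0.0001,  2.7508]), 'force': array([ 0.5888, -0.6052, -0.0324]), 'ft_torque': array([ 0.0181, -0.0548, -0.0128]), 'finger_force': 0.0, 'finger_gap': 1.0001724959193703}
scene {'vertical_fov': 45.44372788155428, 'cx': 255.03889986479376, 'cy': 195.53765316679088, 'T': array([[ 0.8729,  0.2575, -0.4145, -0.1123],
       [-0.4879,  0.4735, -0.7333, -1.1311],
       [ 0.0074,  0.8423,  0.539 ,  0.9648],
       [ 0.    ,  0.    ,  0.    ,  1.    ]])}
top {'vertical_fov': 51.926362288578474, 'cx': 260.63074738556685, 'cy': 185.28728845304647, 'T': array([[-0.0497,  0.9732, -0.2243,  0.2465],
       [-0.9988, -0.0496,  0.0063,  0.0416],
       [-0.005 ,  0.2244,  0.9745,  1.4692],
       [ 0.    ,  0.    ,  0.    ,  1.    ]])}
wrist {'vertical_fov': 58.22536252464434, 'cx': 258.39890672527974, 'cy': 189.94938894169087, 'hand_eye': array([[-0.0019,  0.9628,  0.2703,  0.0763],
       [ 1.    ,  0.0017,  0.0008,  0.    ],
       [ 0.0003,  0.2703, -0.9628, -0.1491],
       [ 0.    ,  0.    ,  0.    ,  1.    ]])}
```

View pics/top0.png

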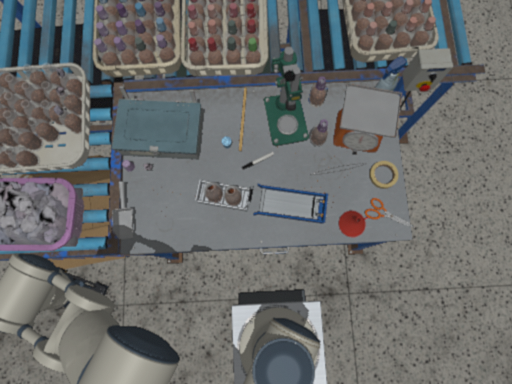

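View pics/scene0.png

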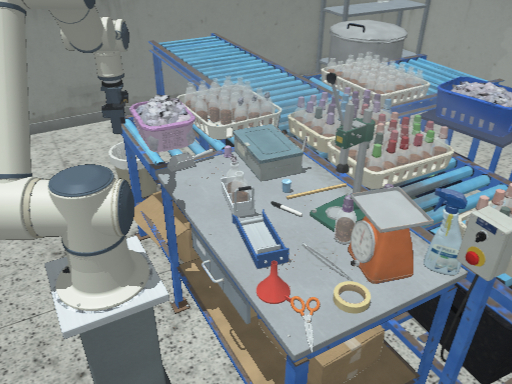

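Run:
```python
import cv2,numpy as np
a=cv2.imread("pics/top0.png")[165:235,180:340]; b=cv2.imread("pics/scene0.png")[165:275,210:300]
cv2.imwrite("pics/topc.png",cv2.resize(a,None,fx=5,fy=5,interpolation=cv2.INTER_CUBIC))
cv2.imwrite("pics/scenec.png",cv2.resize(b,None,fx=5,fy=5,interpolation=cv2.INTER_CUBIC))
```

```text
(no output)
```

View pics/topc.png

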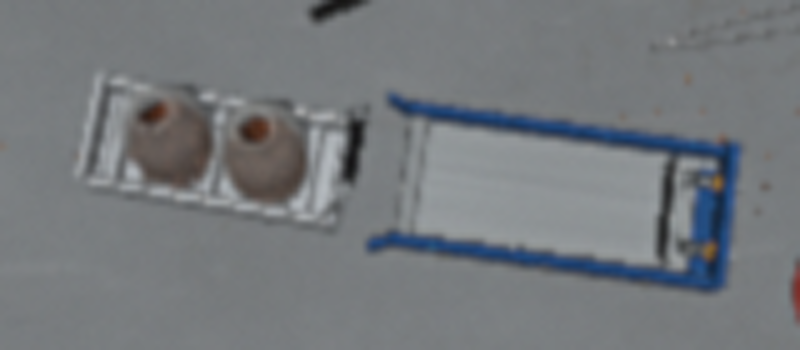

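View pics/scenec.png

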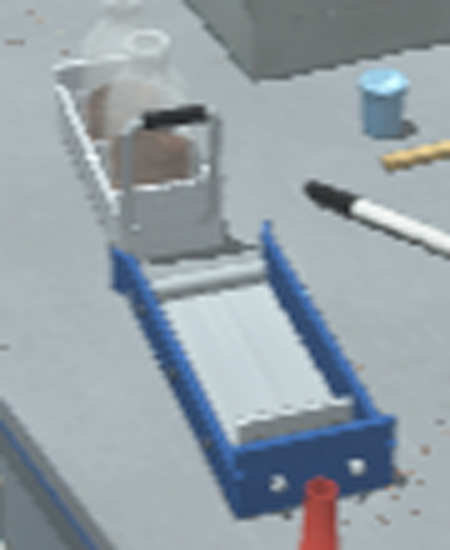

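```bash
cat > h.py <<'E'
import numpy as np,cv2
from scipy.spatial.transform import Rotation as R
from scipy.optimize import least_squares
np.set_printoptions(precision=4,suppress=True)
def K(c): return 192/np.tan(np.radians(c["vertical_fov"])/2)
def camT(c,s=None):
    if "T" in c: return c["T"]
    T=np.eye(4); T[:3,:3]=R.from_euler("xyz",s["tcp_rot"]).as_matrix(); T[:3,3]=s["tool_pos"]
    return T@c["hand_eye"]
def ray(c,T,px,z):
    px=np.atleast_2d(px); f=K(c)
    d=np.c_[(px[:,0]-c["cx"])/f,-(px[:,1]-c["cy"])/f,-np.ones(len(px))]@T[:3,:3].T
    return T[:3,3]+d*((z-T[2,3])/d[:,2])[:,None]
def proj(c,T,P):
    p=(np.atleast_2d(P)-T[:3,3])@T[:3,:3]; f=K(c)
    return np.c_[c["cx"]-f*p[:,0]/p[:,2],c["cy"]+f*p[:,1]/p[:,2]]
E
python3 - <<'E'
from h import *; from plant import camera
c=camera("top");T=c["T"]
f=lambda u,v:[(u+.5)/5-.5+180,(v+.5)/5-.5+165]
for n,p,z in [("head+",(740,145),.056),("head-",(720,290),.056),("fl+",(391,98),.036),("fl-",(374,245),.036),
 ("bow",(354,146),.125),("tail+",(98,75),.063),("tail-",(80,182),.063),("nose+",(355,113),.063),("nose-",(338,228),.063)]:
  print(n,ray(c,T,f(*p),z)[0])
E
```

```text
head+ [ 0.5282 -0.2106  0.056 ]
head- [ 0.4227 -0.1869  0.056 ]
fl+ [0.5811 0.0426 0.036 ]
fl- [0.4711 0.0604 0.036 ]
bow [0.5273 0.07   0.125 ]
tail+ [0.6031 0.2569 0.063 ]
tail- [0.5237 0.2711 0.063 ]
nose+ [0.5649 0.0695 0.063 ]
nose- [0.4805 0.0854 0.063 ]
```

Emit:
{"op": "carry_out", "data": {
  "plan": [
    [-0.033,-0.032,-0.005,-0.014],
    [-0.066,-0.064,-0.01,-0.03],
    [-0.099,-0.096,-0.014,-0.045],
    [-0.132,-0.128,-0.019,-0.06],
    [-0.165,-0.16,-0.024,-0.07]
  ],
  "gripper": 0.036
}}

```text
t: 0.7
tool_pos: [0.33, 0.3654, 0.26]
tcp_rot: [-3.142, 0.0, 2.822]
force: [0.9, 0.1, 0.4]
finger_gap: 0.593
finger_force: 0.0
```

Emit:
{"op": "carry_out", "data": {
  "plan": [
    [-0.032,-0.035,-0.006,-0.02],
    [-0.064,-0.07,-0.012,-0.04],
    [-0.096,-0.106,-0.018,-0.06],
    [-0.128,-0.141,-0.024,-0.08],
    [-0.16,-0.176,-0.03,-0.11]
  ]
}}

```text
t: 1.2
tool_pos: [0.4264, 0.1477, 0.2903]
tcp_rot: [3.141, 0.0, 2.932]
force: [0.3, 0.8, -0.5]
finger_gap: 0.394
finger_force: 0.0
```

Emit:
{"op": "carry_out", "data": {
  "plan": [
    [-0.024,-0.026,-0.003,0],
    [-0.045,-0.05,-0.006,0],
    [-0.062,-0.072,-0.008,0],
    [-0.062,-0.072,-0.01,0],
    [-0.062,-0.072,-0.01,0]
  ]
}}

```text
t: 1.7
tool_pos: [0.4716, 0.066, 0.2999]
tcp_rot: [3.141, -0.0, 2.929]
force: [-0.2, -0.3, -1.0]
finger_gap: 0.397
finger_force: 0.0
```

```bash
cat > shot.py <<'E'
import sys,pickle
from h import *; from plant import r,camera
s=r.sense(); c=camera(sys.argv[2] if len(sys.argv)>2 else "wrist"); T=camT(c,s)
pickle.dump((c,T,s),open(f"{sys.argv[1]}.pkl","wb"))
cv2.imwrite(f"pics/{sys.argv[1]}.png",cv2.resize(c["pixels"][:,:,::-1],(768,576),interpolation=cv2.INTER_CUBIC))
print(s["t"],s["tool_pos"],s["tcp_rot"],s["force"])
E
python3 shot.py w1
```

```text
1.7 [0.4716 0.066  0.2999] [ 3.1415 -0.0002  2.9294] [-0.1585 -0.2583 -1.0394]
```

View pics/w1.png

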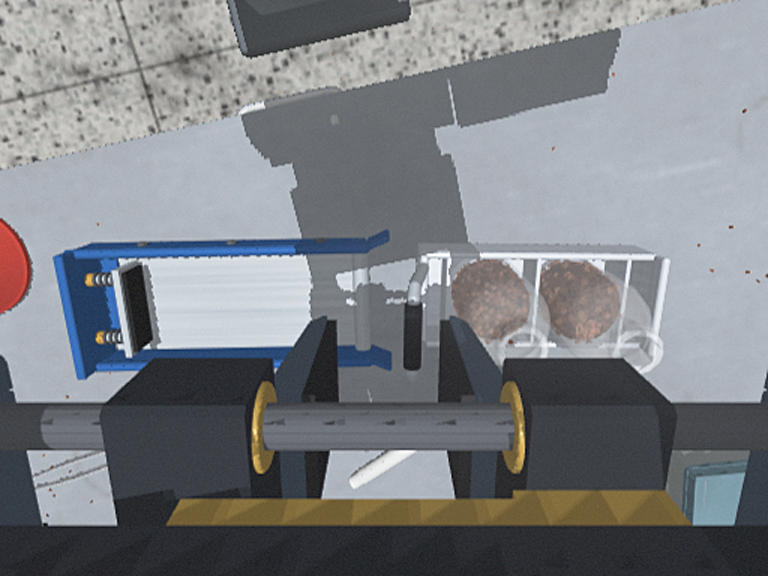

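```bash
cat > fit.py <<'E'
import pickle
from h import *
def fit(obs,x0):
    # obs: (c,T,px,P)
    def res(x):
        ca,sa=np.cos(x[2]),np.sin(x[2]); o=[]
        for c,T,px,P in obs:
            P=np.array(P,float); W=[x[0]+ca*P[0]-sa*P[1],x[1]+sa*P[0]+ca*P[1],P[2]]
            o.append((proj(c,T,W)[0]-px))
        return np.array(o)
    s=least_squares(lambda x:res(x).ravel(),x0,loss="soft_l1"); return s.x,res(s.x)
def wp(u,v): return np.array([(u+.5)/1.5-.5,(v+.5)/1.5-.5])
def tp(u,v): return np.array([(u+.5)/5-.5+180,(v+.5)/5-.5+165])
E
python3 - <<'E'
from fit import *; from plant import camera
c,T,s=pickle.load(open("w1.pkl","rb")); C=camera("top"); TT=C["T"]
W=lambda u,v,*P:(c,T,wp(u,v),P); U=lambda u,v,*P:(C,TT,tp(u,v),P)
tw=[W(54,256,.130,-.053,.056),W(80,379,.130,.053,.056),W(362,310,-.107,0,.018),W(147,264,.082,-.042,.009),W(153,349,.082,.042,.009)]
tt=[U(740,143,.130,.053,.056),U(720,290,.130,-.053,.056),U(412,175,-.107,0,.018)]
cw=[W(412,335,.104,0,.125),W(669,258,-.095,-.04,.06),W(421,246,.095,-.04,.06)]
ct=[U(354,146,.104,0,.125),U(98,73,-.095,.04,.063),U(78,182,-.095,-.04,.063),U(336,230,.095,-.04,.063)]
for n,o,x0 in [("tray w",tw,(.5,-.07,-1.77)),("tray t",tt,(.5,-.07,-1.77)),("tray wt",tw+tt,(.5,-.07,-1.77)),("car w",cw,(.54,.17,-1.78)),("car t",ct,(.54,.17,-1.78)),("car wt",cw+ct,(.54,.17,-1.78))]:
    x,rr=fit(o,x0); print(n,x,np.degrees(x[2])); print(rr.round(1).tolist())
E
```

```text
tray w [ 0.5085 -0.0748 -1.7996] -103.11072464567977
[[0.7, 0.5], [-3.1, 1.5], [0.1, 0.2], [-0.8, -3.9], [2.0, -0.7]]
tray t [ 0.5033 -0.0727 -1.7836] -102.19439488108102
[[0.1, 0.5], [0.4, -0.4], [-0.6, -0.1]]
tray wt [ 0.5081 -0.0745 -1.7992] -103.08441586073121
[[0.8, 0.2], [-3.0, 1.2], [0.3, -0.1], [-0.7, -4.1], [2.1, -1.0], [0.6, -0.2], [0.5, -1.2], [-0.1, -1.8]]
car w [ 0.5453  0.1728 -1.8024] -103.2701505063446
[[0.1, -1.6], [-0.5, -0.1], [0.4, 5.1]]
car t [ 0.5446  0.1717 -1.7755] -101.73130000027383
[[0.1, 1.1], [0.1, 0.4], [-0.1, -0.2], [-0.0, -1.9]]
car wt [ 0.5452  0.1727 -1.798 ] -103.01884881677246
[[-0.0, -1.2], [-0.7, -0.5], [0.2, 5.4], [-0.3, 1.6], [0.2, -0.3], [-0.5, -1.0], [-0.7, -1.5]]
```

Run:
```python
from fit import *; from plant import camera
c,T,s=pickle.load(open("w1.pkl","rb")); C=camera("top"); TT=C["T"]
W=lambda u,v,*P:(c,T,wp(u,v),P); U=lambda u,v,*P:(C,TT,tp(u,v),P)
p=c["pixels"].astype(int); m=(p[...,2]>p[...,0]+50)
for col in (70,90,110,130,150,170,190,210,225):
    rr=np.where(m[140:260,col])[0]+140; g=np.split(rr,np.where(np.diff(rr)>3)[0]+1); print(col,[(a[0],a[-1]) for a in g if len(a)>1])
cw=[W(412,335,.104,0,.125),W(669,258,-.095,-.04,.061),W(421,246,.095,-.04,.002)]
ct=[U(354,146,.104,0,.125),U(98,73,-.095,.04,.063),U(78,182,-.095,-.04,.063),U(336,230,.095,-.04,.0)]
for n,o,x0 in [("car w",cw,(.54,.17,-1.78)),("car t",ct[:3],(.54,.17,-1.78)),("car wt",cw+ct[:3],(.54,.17,-1.78))]:
    x,rr=fit(o,x0); print(n,x,np.degrees(x[2])); print(rr.round(1).tolist())
```

```text
70 [(np.int64(162), np.int64(181)), (np.int64(191), np.int64(219)), (np.int64(230), np.int64(247))]
90 [(np.int64(162), np.int64(171)), (np.int64(237), np.int64(246))]
110 [(np.int64(161), np.int64(170)), (np.int64(233), np.int64(238))]
130 [(np.int64(161), np.int64(170)), (np.int64(233), np.int64(238))]
150 [(np.int64(161), np.int64(170)), (np.int64(232), np.int64(238))]
170 [(np.int64(160), np.int64(169)), (np.int64(232), np.int64(238))]
190 [(np.int64(160), np.int64(169)), (np.int64(231), np.int64(237))]
210 [(np.int64(162), np.int64(168))]
225 [(np.int64(159), np.int64(168)), (np.int64(231), np.int64(243))]
car w [ 0.5467  0.1732 -1.7906] -102.59219659824902
[[0.7, 0.7], [0.1, 0.2], [-2.3, -2.5]]
car t [ 0.5466  0.1716 -1.7585] -100.75593873210532
[[0.1, 0.0], [-0.2, 0.3], [0.0, -0.3]]
car wt [ 0.5467  0.173  -1.7863] -102.3470766554034
[[0.6, 1.2], [-0.1, -0.1], [-2.5, -2.1], [-0.4, 0.8], [-0.1, -0.4], [-0.5, -1.1]]
```

Run:
```python
from fit import *
c,T,s=pickle.load(open("w1.pkl","rb"))
p=c["pixels"].astype(int); m=(p[...,2]>p[...,0]+50)
A=[[],[],[]]
for col in range(110,195,3):
    rr=np.where(m[140:260,col])[0]+140; g=[a for a in np.split(rr,np.where(np.diff(rr)>3)[0]+1) if len(a)>1]
    A[0].append((col,g[0][0]-.5));A[1].append((col,g[0][-1]+.5));A[2].append((col,g[1][0]-.5))
for a,z,n in zip(A,(0,.036,.004),("outer- bottom","inner- top","inner+ bottom")):
    P=ray(c,T,a,z); k=np.polyfit(P[:,1],P[:,0],1); print(n,"yaw",np.degrees(np.arctan2(-1,-k[0])),"x at y=-.07",np.polyval(k,-.07))
for px,z,n in [((362,310),.018,"sill mid"),((54,256),.056,"head-"),((80,379),.056,"head+"),((388,232),.0,"flare- bot"),((390,369),.036,"flare+ top")]: print(n,ray(c,T,wp(*px),z)[0])
```

```text
Traceback (most recent call last):
IndexError: list index out of range
```

Run:
```python
from fit import *
c,T,s=pickle.load(open("w1.pkl","rb"))
p=c["pixels"].astype(int); m=(p[...,2]>p[...,0]+50)
A=[[],[],[]]
for col in range(86,195,3):
    rr=np.where(m[140:260,col])[0]+140; g=[a for a in np.split(rr,np.where(np.diff(rr)>3)[0]+1) if len(a)>1]
    if len(g)!=2: continue
    A[0].append((col,g[0][0]-.5));A[1].append((col,g[0][-1]+.5));A[2].append((col,g[1][0]-.5))
for a,z,n in zip(A,(0,.036,.004),("outer- bottom","inner- top","inner+ bottom")):
    P=ray(c,T,a,z); k=np.polyfit(P[:,1],P[:,0],1); print(n,len(a),"yaw",np.degrees(np.arctan2(-1,-k[0])),"x at y=-.07",np.polyval(k,-.07))
for px,z,n in [((362,310),.018,"sill mid"),((54,256),.056,"head-"),((80,379),.056,"head+"),((388,232),.0,"flare- bot"),((390,369),.036,"flare+ top")]: print(n,ray(c,T,wp(*px),z)[0])
```

```text
outer- bottom 36 yaw -100.65733294006053 x at y=-.07 0.4512075193163064
inner- top 36 yaw -101.06869512903134 x at y=-.07 0.4567271619119823
inner+ bottom 36 yaw -100.15110092457806 x at y=-.07 0.5521921313758682
sill mid [0.5325 0.0293 0.018 ]
head- [ 0.4266 -0.19    0.056 ]
head+ [ 0.5295 -0.2089  0.056 ]
flare- bot [0.4728 0.0656 0.    ]
flare+ top [0.5846 0.0431 0.036 ]
```

Emit:
{"op": "carry_out", "data": {
  "plan": [
    [-0.034,0.011,0.033,0],
    [-0.05,0.016,0.075,0],
    [-0.05,0.016,0.115,0],
    [-0.05,0.016,0.15,0],
    [-0.05,0.016,0.172,0]
  ]
}}

```text
t: 2.35
tool_pos: [0.5223, 0.0724, 0.1254]
tcp_rot: [-3.141, -0.003, 2.932]
force: [0.3, 0.5, 0.7]
finger_gap: 0.391
finger_force: 0.0
```

Emit:
{"op": "carry_out", "data": {
  "plan": [
    [0,0,0,0],
    [0,0,0,0],
    [0,0,0,0],
    [0,0,0,0],
    [0,0,0,0]
  ],
  "gripper": 0.0
}}

```text
t: 2.85
tool_pos: [0.5247, 0.0716, 0.1293]
tcp_rot: [3.141, 0.003, 2.931]
force: [-1.4, 1.6, 9.3]
finger_gap: 0.127
finger_force: 30.0
```

```bash
python3 -c "
from plant import r;print(r.sense())"; python3 shot.py w2
```

```text
{'t': 2.85, 'q': array([ 2.26776789e-02,  4.95787546e-01,  1.70424673e+00,  2.68377492e-04,
        9.38842633e-01, -1.33732522e+00]), 'qvel': array([ 0.00018664,  0.00016087, -0.00125749,  0.00063774, -0.00136219,
       -0.00238833]), 'joint_efforts': array([ -0.41177991, -72.43247509, -25.28511286,  -0.4773058 ,
        -0.07572531,  -0.17040195]), 'tool_pos': array([0.52471271, 0.07158826, 0.12933129]), 'tcp_rot': array([3.14075326e+00, 2.59184554e-03, 2.93063989e+00]), 'force': array([-1.43486815,  1.60111283,  9.25697733]), 'ft_torque': array([ 0.21026251,  0.05539569, -0.22105029]), 'finger_force': 29.984702467918396, 'finger_gap': 0.12731130173865432}
2.85 [0.5247 0.0716 0.1293] [3.1408 0.0026 2.9306] [-1.4349  1.6011  9.257 ]
```

View pics/w2.png

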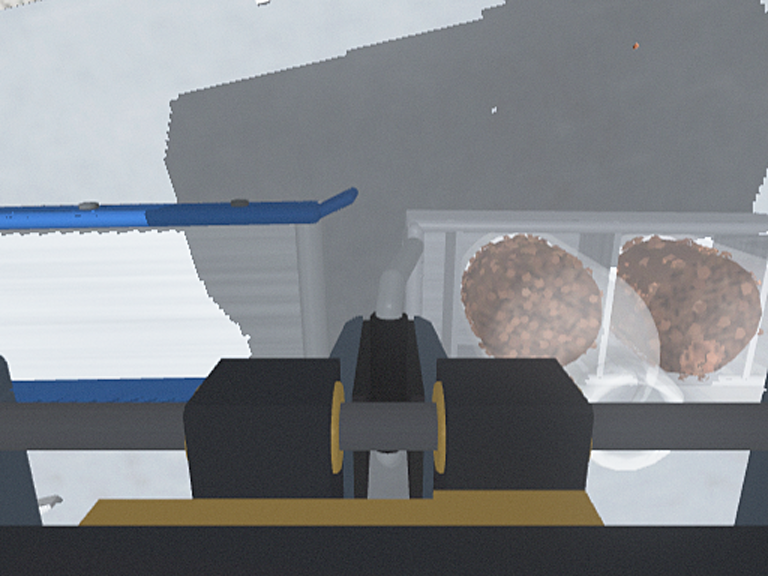

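Run:
```python
from fit import *
c,T,s=pickle.load(open("w2.pkl","rb"))
p=c["pixels"].astype(int); m=(p[...,2]>p[...,0]+50)
a=[];b=[]
for col in range(5,200,4):
    rr=np.where(m[100:170,col])[0]+100
    if len(rr)>3:a.append((col,rr[0]-.5)); b.append((col,rr[-1]+.5))
for q,z in((a,0),(b,.036)):
    P=ray(c,T,q,z); k=np.polyfit(P[:,1],P[:,0],1); print("yaw",np.degrees(np.arctan2(-1,-k[0])),"x at y=0",np.polyval(k,0))
g=cv2.cvtColor(c["pixels"],cv2.COLOR_RGB2GRAY).astype(float)
e=[]
for col in range(285,505,10):
    d=np.diff(g[130:155,col]); e.append((col,130+np.argmax(np.abs(d)),d[np.argmax(np.abs(d))]))
print(e)
for u in((407,211),(358,192)): print(ray(c,T,wp(*u),0.002)[0])
```

```text
yaw -101.2098537565813 x at y=0 0.4648310639345942
yaw -101.00589886132528 x at y=0 0.4706878606749179
[(285, np.int64(139), np.float64(17.0)), (295, np.int64(139), np.float64(14.0)), (305, np.int64(139), np.float64(15.0)), (315, np.int64(139), np.float64(18.0)), (325, np.int64(140), np.float64(17.0)), (335, np.int64(139), np.float64(16.0)), (345, np.int64(139), np.float64(15.0)), (355, np.int64(139), np.float64(15.0)), (365, np.int64(140), np.float64(15.0)), (375, np.int64(140), np.float64(17.0)), (385, np.int64(140), np.float64(15.0)), (395, np.int64(140), np.float64(13.0)), (405, np.int64(140), np.float64(17.0)), (415, np.int64(141), np.float64(12.0)), (425, np.int64(140), np.float64(17.0)), (435, np.int64(140), np.float64(22.0)), (445, np.int64(140), np.float64(19.0)), (455, np.int64(141), np.float64(14.0)), (465, np.int64(141), np.float64(15.0)), (475, np.int64(140), np.float64(13.0)), (485, np.int64(141), np.float64(12.0)), (495, np.int64(141), np.float64(14.0))]
[0.4882 0.0898 0.002 ]
[0.4729 0.0665 0.002 ]
```

Emit:
{"op": "carry_out", "data": {
  "plan": [
    [0,0.0027,-0.004,0],
    [0,0.0054,-0.0083,0],
    [0,0.0082,-0.0123,0],
    [0,0.011,-0.0162,0],
    [0,0.0142,-0.02,0]
  ]
}}

```text
t: 3.4
tool_pos: [0.5268, 0.0856, 0.1483]
tcp_rot: [-3.142, 0.0, 2.931]
force: [1.0, -1.6, -4.5]
finger_gap: 0.122
finger_force: 30.0
```

Emit:
{"op": "carry_out", "data": {
  "plan": [
    [-0.001,0.0025,-0.003,-0.005],
    [-0.0025,0.005,-0.006,-0.011],
    [-0.004,0.0075,-0.009,-0.016],
    [-0.0055,0.0105,-0.0126,-0.022],
    [-0.007,0.0105,-0.0126,-0.028]
  ]
}}

```text
t: 3.9
tool_pos: [0.5361, 0.0945, 0.1609]
tcp_rot: [3.141, 0.0, 2.96]
force: [-0.4, 0.5, -5.2]
finger_gap: 0.125
finger_force: 30.0
```

Emit:
{"op": "carry_out", "data": {
  "plan": [
    [0,-0.008,0,0],
    [0,-0.02,0,0],
    [0,-0.033,0,0],
    [0,-0.046,0,0],
    [0,-0.057,0,0]
  ]
}}

```text
t: 4.4
tool_pos: [0.5251, 0.0365, 0.1605]
tcp_rot: [-3.141, -0.0, 2.958]
force: [0.1, 0.8, -6.6]
finger_gap: 0.12
finger_force: 30.0
```

Emit:
{"op": "carry_out", "data": {
  "plan": [
    [0,-0.013,0,0],
    [0,-0.026,0,0],
    [0,-0.039,0,0],
    [0,-0.05,0,0],
    [0,-0.057,0,0]
  ]
}}

```text
t: 4.9
tool_pos: [0.5149, -0.0191, 0.1605]
tcp_rot: [-3.142, -0.0, 2.958]
force: [-0.5, 0.6, -6.5]
finger_gap: 0.123
finger_force: 30.0
```

```bash
python3 shot.py w3
python3 - <<'E'
import cv2; from plant import camera
a=camera("scene")["pixels"][150:285,205:305,::-1]
w=cv2.imread("pics/w3.png")
b=cv2.resize(a,(400,540),interpolation=cv2.INTER_CUBIC)
w=cv2.resize(w,(400,300)); 
import numpy as np
o=np.zeros((540,800,3),np.uint8); o[:,:400]=b; o[:300,400:]=w
cv2.imwrite("pics/m3.png",o)
E
```

```text
4.9 [ 0.5149 -0.0191  0.1605] [-3.1415 -0.      2.9583] [-0.4637  0.6211 -6.5411]
```

View pics/m3.png

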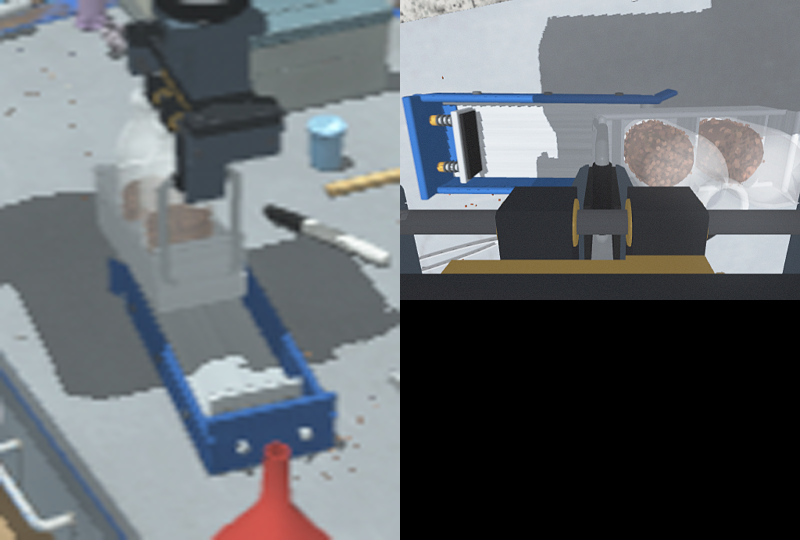

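Emit:
{"op": "carry_out", "data": {
  "plan": [
    [0,-0.001,0.0015,0],
    [0,-0.002,0.003,0],
    [0,-0.0035,0.004,0],
    [0,-0.0045,0.0053,0],
    [0,-0.0045,0.0058,0]
  ]
}}

```text
t: 5.5
tool_pos: [0.5152, -0.0227, 0.1558]
tcp_rot: [-3.141, 0.002, 2.959]
force: [-5.5, -5.9, 25.2]
finger_gap: 0.125
finger_force: 30.0
```

Emit:
{"op": "carry_out", "data": {
  "plan": [
    [0,0,0,0],
    [0,0,0,0],
    [0,0,-0.004,0],
    [0,0,-0.018,0],
    [0,0,-0.05,0]
  ],
  "gripper": 0.034
}}

```text
t: 6.0
tool_pos: [0.5131, -0.0221, 0.2037]
tcp_rot: [3.142, -0.004, 2.959]
force: [1.5, 0.8, -0.2]
finger_gap: 0.378
finger_force: 0.0
```

Emit:
{"op": "carry_out", "data": {
  "plan": [
    [0,0.01,-0.035,0],
    [0,0.05,-0.055,0.14],
    [-0.001,0.095,-0.055,0.28],
    [-0.002,0.14,-0.055,0.42],
    [-0.003,0.185,-0.055,0.56]
  ],
  "gripper": 0.036
}}

```text
t: 6.5
tool_pos: [0.5501, 0.155, 0.2603]
tcp_rot: [3.141, 0.0, 2.418]
force: [0.9, 0.1, 0.0]
finger_gap: 0.397
finger_force: 0.0
```

Emit:
{"op": "carry_out", "data": {
  "plan": [
    [0,0.01,0,0.15],
    [0,0.02,0,0.3],
    [0,0.03,0,0.45],
    [0,0.04,0,0.6],
    [0,0.04,0,0.74]
  ]
}}

```text
t: 7.0
tool_pos: [0.5768, 0.1844, 0.2597]
tcp_rot: [3.141, -0.0, 1.678]
force: [-0.8, -0.2, -0.1]
finger_gap: 0.396
finger_force: 0.0
```

Emit:
{"op": "carry_out", "data": {
  "plan": [
    [0.01,-0.01,0,0.14],
    [0.018,-0.0175,0,0.285],
    [0.018,-0.0175,0,0.285],
    [0.018,-0.0175,0,0.285],
    [0.018,-0.0175,0,0.285]
  ]
}}

```text
t: 7.5
tool_pos: [0.5573, 0.1991, 0.2598]
tcp_rot: [3.141, 0.0, 1.402]
force: [0.8, 0.2, -0.3]
finger_gap: 0.393
finger_force: 0.0
```

```bash
python3 shot.py w4
```

```text
7.5 [0.5573 0.1991 0.2598] [3.1414 0.0001 1.402 ] [ 0.8435  0.1877 -0.3083]
```

View pics/w4.png

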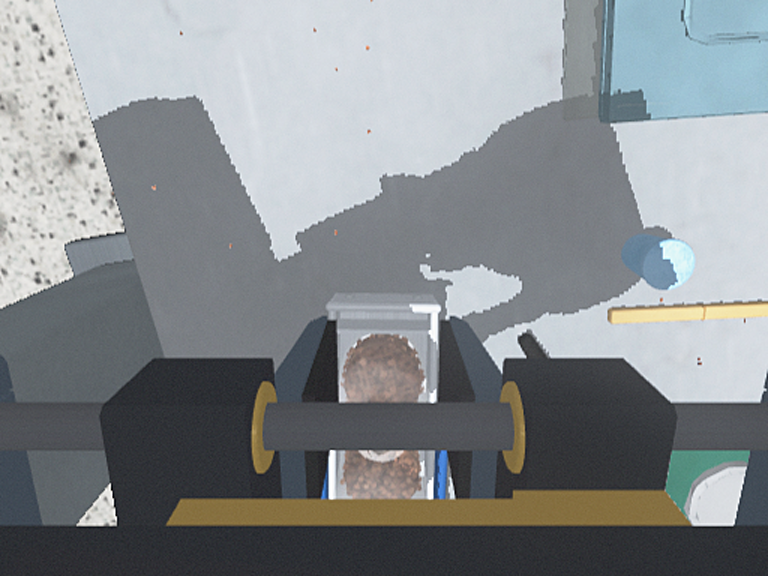

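Run:
```python
from fit import *
c,T,s=pickle.load(open("w4.pkl","rb"))
O=np.array([.5043,-.074]);a=np.radians(-101);M=np.array([[np.cos(a),np.sin(a)],[-np.sin(a),np.cos(a)]])
for u,z in [((333,294),.003),((437,294),.003),((328,307),.06),((441,306),.06),((328,318),.06),((441,318),.06)]:
    print(u,z,M@(ray(c,T,wp(*u),z)[0,:2]-O))
print("tcp",M@(s["tool_pos"][:2]-O))
```

```text
(333, 294) 0.003 [-0.2319 -0.0442]
(437, 294) 0.003 [-0.2337  0.041 ]
(328, 307) 0.06 [-0.2394 -0.0419]
(441, 306) 0.06 [-0.2419  0.0382]
(328, 318) 0.06 [-0.2311 -0.042 ]
(441, 318) 0.06 [-0.2329  0.0387]
tcp [-0.2781 -0.0001]
```

Emit:
{"op": "carry_out", "data": {
  "plan": [
    [0,0,0.04,0.023],
    [0,0,0.085,0.023],
    [0,0,0.13,0.023],
    [0,0,0.17,0.023],
    [0,0,0.193,0.023]
  ]
}}

```text
t: 8.05
tool_pos: [0.5558, 0.1986, 0.0636]
tcp_rot: [-3.139, 0.001, 1.377]
force: [0.1, -0.1, 0.4]
finger_gap: 0.394
finger_force: 0.0
```

Emit:
{"op": "carry_out", "data": {
  "plan": [
    [-0.003,0,0,0],
    [-0.007,0,0,0],
    [-0.011,0,0,0],
    [-0.015,0,0,0],
    [-0.019,0,0,0]
  ]
}}

```text
t: 8.55
tool_pos: [0.554, 0.1806, 0.068]
tcp_rot: [3.139, -0.001, 1.375]
force: [2.6, 6.7, 2.1]
finger_gap: 0.394
finger_force: 3.4
```

Emit:
{"op": "carry_out", "data": {
  "plan": [
    [-0.005,0,-0.001,0],
    [-0.01,0,-0.002,0],
    [-0.015,0,-0.003,0],
    [-0.02,0,-0.004,0],
    [-0.025,0,-0.005,0]
  ]
}}

```text
t: 9.05
tool_pos: [0.5491, 0.1565, 0.0727]
tcp_rot: [3.14, -0.002, 1.375]
force: [0.8, 7.3, 1.8]
finger_gap: 0.395
finger_force: 3.7
```

```bash
python3 shot.py w5
python3 - <<'E'
import cv2; from plant import camera
import numpy as np
a=camera("scene")["pixels"][150:285,205:305,::-1]
w=cv2.imread("pics/w5.png")
o=np.zeros((540,800,3),np.uint8); o[:,:400]=cv2.resize(a,(400,540),interpolation=cv2.INTER_CUBIC); o[:,400:]=w[20:560,184:584]
cv2.imwrite("pics/m5.png",o)
E
```

```text
9.05 [0.5491 0.1565 0.0727] [ 3.1396 -0.0016  1.3752] [0.7531 7.2613 1.7501]
```

View pics/m5.png

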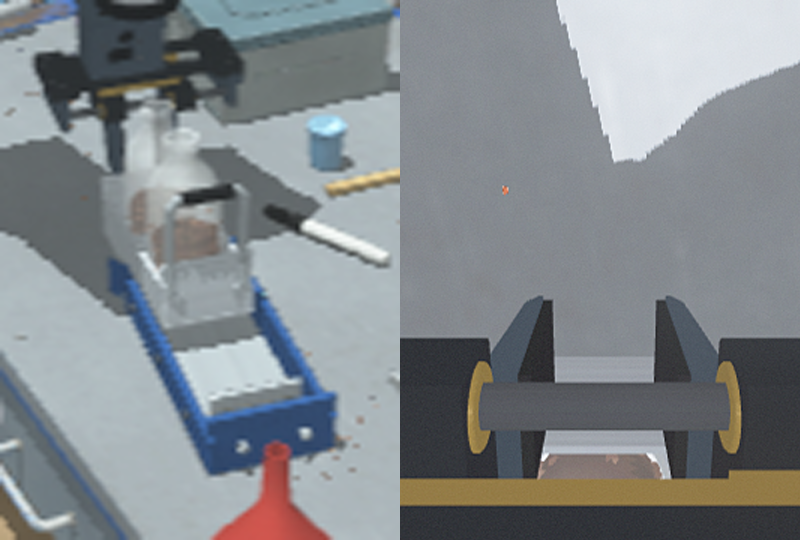

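Emit:
{"op": "carry_out", "data": {
  "plan": [
    [-0.004,0,-0.001,0],
    [-0.008,0,-0.002,0],
    [-0.012,0,-0.002,0],
    [-0.015,0,-0.002,0],
    [-0.015,0,-0.002,0]
  ]
}}

```text
t: 9.65
tool_pos: [0.5462, 0.1417, 0.0745]
tcp_rot: [3.14, -0.001, 1.375]
force: [1.0, 6.2, 3.2]
finger_gap: 0.397
finger_force: 2.8
```

Run:
```python
from h import *; from plant import r,camera
s=r.sense();print(s["tool_pos"],s["force"],s["ft_torque"])
c=camera("wrist");g=cv2.cvtColor(c["pixels"],cv2.COLOR_RGB2GRAY)
import pickle
g5=cv2.cvtColor(pickle.load(open("w5.pkl","rb"))[0]["pixels"],cv2.COLOR_RGB2GRAY)
print(g5[230:330:3,258].tolist());print(g[230:330:3,258].tolist())
```

```text
[0.5462 0.1417 0.0745] [1.0052 6.2007 3.1557] [ 0.7673 -0.2328  0.0439]
[137, 137, 140, 137, 141, 139, 135, 153, 158, 161, 165, 159, 163, 76, 86, 89, 92, 90, 94, 91, 88, 90, 89, 77, 162, 166, 161, 186, 191, 112, 118, 119, 123, 124]
[136, 138, 136, 137, 138, 137, 137, 153, 159, 162, 164, 162, 165, 81, 84, 89, 88, 93, 92, 93, 93, 93, 87, 79, 162, 166, 162, 178, 191, 112, 120, 123, 123, 122]
```

Emit:
{"op": "carry_out", "data": {
  "plan": [
    [0.002,0,0,0],
    [0.005,0,0,0],
    [0.008,0,0,0],
    [0.008,0,0,0],
    [0.008,0,0,0]
  ]
}}

```text
t: 10.2
tool_pos: [0.5469, 0.1493, 0.0737]
tcp_rot: [-3.141, 0.0, 1.376]
force: [0.3, 0.3, -0.9]
finger_gap: 0.393
finger_force: 0.0
```

```bash
cat > prof.py <<'E'
from h import *; from plant import r,camera
import pickle,sys
s=r.sense();c=camera("wrist");pickle.dump((c,camT(c,s),s),open(sys.argv[1]+".pkl","wb"))
g=cv2.cvtColor(c["pixels"],cv2.COLOR_RGB2GRAY).astype(int)
a=np.radians(-101);M=np.array([[np.cos(a),np.sin(a)],[-np.sin(a),np.cos(a)]])
print(s["t"],"tray xy",M@(s["tool_pos"][:2]-[.5043,-.074]),s["tool_pos"][2],s["force"])
print(g[200:330:2,258].tolist())
E
python3 prof.py p1
```

```text
10.2 tray xy [-0.2274 -0.0008] 0.07366636109453878 [ 0.2714  0.3182 -0.9388]
[139, 137, 137, 136, 140, 138, 135, 137, 139, 141, 134, 139, 142, 140, 136, 140, 140, 139, 139, 136, 139, 136, 137, 138, 135, 138, 138, 140, 136, 137, 142, 138, 136, 139, 100, 83, 86, 92, 89, 92, 89, 89, 95, 91, 90, 93, 88, 91, 91, 86, 148, 172, 170, 168, 166, 165, 167, 168, 171, 174, 168, 167, 168, 172, 174]
```

Emit:
{"op": "carry_out", "data": {
  "plan": [
    [0,0,-0.01,0],
    [0,0,-0.02,0],
    [-0.007,0,-0.02,0],
    [-0.014,0,-0.02,0],
    [-0.02,0,-0.02,0]
  ]
}}

```text
t: 10.75
tool_pos: [0.5428, 0.1288, 0.0937]
tcp_rot: [-3.141, 0.0, 1.375]
force: [-0.0, -1.1, 0.3]
finger_gap: 0.398
finger_force: 0.0
```

Emit:
{"op": "carry_out", "data": {
  "plan": [
    [-0.005,0,0,0],
    [-0.01,0,0,0],
    [-0.015,0,0.001,0],
    [-0.02,0,0.001,0],
    [-0.025,0,0.002,0]
  ]
}}

```text
t: 11.25
tool_pos: [0.5382, 0.1048, 0.0917]
tcp_rot: [3.142, -0.0, 1.375]
force: [-0.0, 3.6, -0.2]
finger_gap: 0.396
finger_force: 1.6
```

```bash
python3 prof.py p2
```

```text
11.25 tray xy [-0.182  -0.0008] 0.09168508053382968 [-0.0363  3.6391 -0.1681]
[139, 139, 140, 136, 141, 137, 141, 141, 144, 142, 143, 143, 145, 144, 144, 139, 135, 161, 161, 161, 165, 168, 163, 169, 167, 171, 166, 166, 164, 169, 168, 176, 170, 170, 116, 80, 84, 88, 86, 90, 91, 88, 94, 92, 88, 87, 90, 89, 87, 88, 142, 169, 182, 187, 131, 130, 131, 133, 130, 133, 130, 133, 138, 135, 135]
```

Emit:
{"op": "carry_out", "data": {
  "plan": [
    [-0.006,0,0.001,0],
    [-0.012,0,0.002,0],
    [-0.018,0,0.003,0],
    [-0.024,0,0.004,0],
    [-0.028,0,0.005,0]
  ]
}}

```text
t: 11.8
tool_pos: [0.533, 0.0772, 0.0869]
tcp_rot: [3.141, -0.0, 1.375]
force: [0.8, 4.9, 3.7]
finger_gap: 0.393
finger_force: 3.0
```

Emit:
{"op": "carry_out", "data": {
  "plan": [
    [-0.005,0,0.001,0],
    [-0.01,0,0.002,0],
    [-0.014,0,0.003,0],
    [-0.018,0,0.004,0],
    [-0.022,0,0.005,0]
  ]
}}

```text
t: 12.3
tool_pos: [0.5288, 0.0558, 0.0819]
tcp_rot: [3.141, -0.0, 1.375]
force: [1.3, 6.5, 5.0]
finger_gap: 0.396
finger_force: 3.2
```

```bash
python3 prof.py p3
```

```text
12.3 tray xy [-0.1321 -0.0007] 0.08193240599687848 [1.31   6.5139 5.0108]
[137, 139, 138, 139, 137, 138, 139, 139, 134, 138, 139, 136, 137, 138, 137, 132, 141, 143, 143, 158, 162, 161, 159, 163, 158, 162, 163, 167, 162, 162, 160, 164, 165, 170, 117, 80, 86, 86, 88, 86, 89, 91, 89, 89, 88, 91, 88, 88, 88, 86, 151, 168, 164, 165, 176, 182, 156, 125, 125, 129, 127, 130, 129, 131, 129]
```

Emit:
{"op": "carry_out", "data": {
  "plan": [
    [-0.002,0,0.0,0],
    [-0.004,0,0.0,0],
    [-0.006,0,0.0,0],
    [-0.008,0,0.0,0],
    [-0.01,0,0.0,0]
  ]
}}

```text
t: 12.85
tool_pos: [0.5265, 0.0466, 0.0816]
tcp_rot: [-3.141, -0.001, 1.375]
force: [1.8, 10.3, -1.6]
finger_gap: 0.397
finger_force: 5.0
```

Emit:
{"op": "carry_out", "data": {
  "plan": [
    [-0.001,0,0.0,0],
    [-0.002,0,0.0,0],
    [-0.004,0,0.0,0],
    [-0.006,0,0.0,0],
    [-0.008,0,0.0,0]
  ]
}}

```text
t: 13.35
tool_pos: [0.5251, 0.0391, 0.0817]
tcp_rot: [-3.142, -0.001, 1.375]
force: [2.6, 13.5, -1.3]
finger_gap: 0.392
finger_force: 6.8
```

```bash
python3 prof.py p4
python3 - <<'E'
import cv2,numpy as np
from plant import camera
for n in("scene","top"): cv2.imwrite(f"pics/{n}4.png",camera(n)["pixels"][:,:,::-1])
E
```

```text
13.35 tray xy [-0.115  -0.0012] 0.0816965652301926 [ 2.594  13.4575 -1.277 ]
[139, 136, 136, 138, 133, 142, 142, 144, 149, 154, 154, 158, 171, 168, 159, 157, 152, 146, 156, 158, 158, 158, 162, 164, 157, 163, 164, 166, 161, 159, 161, 166, 165, 171, 114, 81, 83, 91, 86, 85, 90, 92, 93, 90, 88, 88, 88, 87, 88, 88, 156, 167, 162, 165, 179, 182, 152, 119, 124, 127, 125, 126, 130, 129, 130]
```

Run:
```python
from fit import *
c,T,s=pickle.load(open("p4.pkl","rb"))
a=np.radians(-101);M=np.array([[np.cos(a),np.sin(a)],[-np.sin(a),np.cos(a)]])
g=cv2.cvtColor(c["pixels"],cv2.COLOR_RGB2GRAY).astype(int); print([(i,int(g[i,250:266].mean())) for i in range(205,246)])
for row in (212,224,232,234,236,238): print(row,[(z,(M@(ray(c,T,(258,row),z)[0,:2]-[.5043,-.074]))[0].round(4)) for z in(.004,.018,.024)])
```

```text
[(205, 137), (206, 136), (207, 136), (208, 136), (209, 140), (210, 144), (211, 143), (212, 143), (213, 143), (214, 142), (215, 145), (216, 148), (217, 150), (218, 150), (219, 152), (220, 153), (221, 152), (222, 158), (223, 169), (224, 172), (225, 169), (226, 166), (227, 161), (228, 158), (229, 157), (230, 154), (231, 153), (232, 152), (233, 146), (234, 147), (235, 156), (236, 161), (237, 159), (238, 160), (239, 159), (240, 158), (241, 162), (242, 159), (243, 158), (244, 161), (245, 162)]
212 [(0.004, np.float64(-0.1118)), (0.018, np.float64(-0.1167)), (0.024, np.float64(-0.1188))]
224 [(0.004, np.float64(-0.1028)), (0.018, np.float64(-0.1083)), (0.024, np.float64(-0.1106))]
232 [(0.004, np.float64(-0.0968)), (0.018, np.float64(-0.1026)), (0.024, np.float64(-0.1051))]
234 [(0.004, np.float64(-0.0953)), (0.018, np.float64(-0.1012)), (0.024, np.float64(-0.1037))]
236 [(0.004, np.float64(-0.0937)), (0.018, np.float64(-0.0998)), (0.024, np.float64(-0.1023))]
238 [(0.004, np.float64(-0.0922)), (0.018, np.float64(-0.0983)), (0.024, np.float64(-0.1009))]
```

Emit:
{"op": "carry_out", "data": {
  "plan": [
    [-0.0015,0,0.0,0],
    [-0.003,0,0.0,0],
    [-0.0045,0,0.0,0],
    [-0.006,0,0.0,0],
    [-0.006,0,0.0,0]
  ]
}}

```text
t: 14.0
tool_pos: [0.5239, 0.0333, 0.0817]
tcp_rot: [-3.142, -0.001, 1.375]
force: [1.7, 14.5, -1.2]
finger_gap: 0.392
finger_force: 6.9
```

Emit:
{"op": "carry_out", "data": {
  "plan": [
    [0,0,0.003,0],
    [0,0,0.006,0],
    [0,0,0.01,0],
    [0,0,0.014,0],
    [0,0,0.017,0]
  ]
}}

```text
t: 14.5
tool_pos: [0.5246, 0.0338, 0.0651]
tcp_rot: [3.14, -0.002, 1.375]
force: [2.1, 19.6, 14.8]
finger_gap: 0.395
finger_force: 10.1
```

```bash
python3 prof.py p5
python3 - <<'E'
from fit import *
c,T,s=pickle.load(open("p5.pkl","rb"));
g=cv2.cvtColor(c["pixels"],cv2.COLOR_RGB2GRAY).astype(int); print([(i,int(g[i,250:266].mean())) for i in range(205,246)])
print(s["tool_pos"])
E
```

```text
14.5 tray xy [-0.1097 -0.0006] 0.0650701063033066 [ 2.1265 19.6012 14.7673]
[136, 135, 133, 135, 135, 142, 144, 141, 146, 149, 151, 154, 166, 167, 164, 158, 153, 151, 146, 156, 154, 153, 155, 158, 160, 157, 162, 158, 158, 164, 160, 158, 156, 163, 114, 79, 86, 89, 86, 87, 85, 90, 85, 89, 90, 88, 88, 84, 87, 86, 152, 170, 166, 166, 163, 161, 163, 182, 183, 127, 117, 118, 120, 121, 118]
[(205, 135), (206, 136), (207, 135), (208, 135), (209, 138), (210, 142), (211, 142), (212, 141), (213, 141), (214, 141), (215, 142), (216, 146), (217, 147), (218, 149), (219, 150), (220, 150), (221, 151), (222, 151), (223, 156), (224, 166), (225, 171), (226, 169), (227, 166), (228, 162), (229, 159), (230, 156), (231, 156), (232, 153), (233, 152), (234, 150), (235, 145), (236, 145), (237, 155), (238, 159), (239, 159), (240, 158), (241, 158), (242, 158), (243, 158), (244, 157), (245, 158)]
[0.5246 0.0338 0.0651]
```

Run:
```python
from fit import *
a=np.radians(-101);M=np.array([[np.cos(a),np.sin(a)],[-np.sin(a),np.cos(a)]])
for n in("p4","p5"):
    c,T,s=pickle.load(open(n+".pkl","rb"))
    g=cv2.cvtColor(c["pixels"],cv2.COLOR_RGB2GRAY).astype(int); print(n,[(i,int(g[i,250:266].mean())) for i in range(300,322)])
    tx=(M@(s["tool_pos"][:2]-[.5043,-.074]))[0]
    for row in (306,311,317): print(row,"rim-tcp x mm for z",[(z,((M@(ray(c,T,(258,row),z)[0,:2]-[.5043,-.074]))[0]-tx).round(4)) for z in(.064,.067,.075,.081)])
```

```text
p4 [(300, 155), (301, 182), (302, 166), (303, 164), (304, 161), (305, 161), (306, 163), (307, 167), (308, 177), (309, 180), (310, 179), (311, 185), (312, 153), (313, 118), (314, 121), (315, 123), (316, 124), (317, 125), (318, 124), (319, 126), (320, 125), (321, 125)]
306 rim-tcp x mm for z [(0.064, np.float64(0.0374)), (0.067, np.float64(0.0353)), (0.075, np.float64(0.0299)), (0.081, np.float64(0.0258))]
311 rim-tcp x mm for z [(0.064, np.float64(0.0406)), (0.067, np.float64(0.0385)), (0.075, np.float64(0.0329)), (0.081, np.float64(0.0287))]
317 rim-tcp x mm for z [(0.064, np.float64(0.0444)), (0.067, np.float64(0.0423)), (0.075, np.float64(0.0365)), (0.081, np.float64(0.0321))]
p5 [(300, 150), (301, 183), (302, 170), (303, 163), (304, 162), (305, 162), (306, 165), (307, 164), (308, 162), (309, 160), (310, 159), (311, 159), (312, 164), (313, 175), (314, 181), (315, 180), (316, 183), (317, 164), (318, 130), (319, 118), (320, 118), (321, 118)]
306 rim-tcp x mm for z [(0.064, np.float64(0.026)), (0.067, np.float64(0.024)), (0.075, np.float64(0.0186)), (0.081, np.float64(0.0145))]
311 rim-tcp x mm for z [(0.064, np.float64(0.0289)), (0.067, np.float64(0.0268)), (0.075, np.float64(0.0212)), (0.081, np.float64(0.017))]
317 rim-tcp x mm for z [(0.064, np.float64(0.0324)), (0.067, np.float64(0.0302)), (0.075, np.float64(0.0245)), (0.081, np.float64(0.0201))]
```

Emit:
{"op": "carry_out", "data": {
  "plan": [
    [0,0,0.002,0],
    [0,0,0.004,0],
    [0,0,0.006,0],
    [0,0,0.008,0],
    [0,0,0.008,0]
  ]
}}

```text
t: 15.05
tool_pos: [0.5252, 0.0336, 0.0573]
tcp_rot: [3.139, -0.002, 1.375]
force: [4.1, 17.6, 6.9]
finger_gap: 0.392
finger_force: 9.2
```

Run:
```python
import sys;sys.argv=["","p6"];exec(open("prof.py").read())
print([(i,int(g[i,250:266].mean())) for i in range(225,242)],[(i,int(g[i,250:266].mean())) for i in range(306,330)])
T=camT(c,s); tx=(M@(s["tool_pos"][:2]-[.5043,-.074]))[0]
for row in (313,317,321,325): print(row,[(z,((M@(ray(c,T,(258,row),z)[0,:2]-[.5043,-.074]))[0]-tx).round(4)) for z in(.064,.067,.071,.075,.081)])
```

```text
15.05 tray xy [-0.1096 -0.    ] 0.05732688102744586 [ 4.0814 17.5666  6.8946]
[135, 137, 139, 138, 138, 136, 135, 143, 142, 143, 143, 148, 149, 149, 160, 172, 165, 161, 156, 152, 146, 154, 159, 154, 158, 158, 158, 157, 154, 160, 156, 157, 159, 168, 109, 81, 84, 92, 84, 85, 87, 90, 87, 91, 86, 87, 90, 87, 86, 82, 145, 175, 179, 191, 188, 176, 172, 164, 163, 160, 162, 170, 177, 183, 111]
[(225, 149), (226, 151), (227, 153), (228, 157), (229, 167), (230, 172), (231, 168), (232, 165), (233, 161), (234, 157), (235, 156), (236, 155), (237, 152), (238, 151), (239, 152), (240, 146), (241, 144)] [(306, 192), (307, 196), (308, 189), (309, 180), (310, 176), (311, 175), (312, 170), (313, 163), (314, 163), (315, 164), (316, 164), (317, 161), (318, 159), (319, 159), (320, 159), (321, 160), (322, 169), (323, 179), (324, 179), (325, 179), (326, 184), (327, 152), (328, 117), (329, 119)]
313 [(0.064, np.float64(0.0246)), (0.067, np.float64(0.0225)), (0.071, np.float64(0.0196)), (0.075, np.float64(0.0168)), (0.081, np.float64(0.0126))]
317 [(0.064, np.float64(0.0268)), (0.067, np.float64(0.0246)), (0.071, np.float64(0.0217)), (0.075, np.float64(0.0189)), (0.081, np.float64(0.0145))]
321 [(0.064, np.float64(0.029)), (0.067, np.float64(0.0268)), (0.071, np.float64(0.0239)), (0.075, np.float64(0.0209)), (0.081, np.float64(0.0165))]
325 [(0.064, np.float64(0.0313)), (0.067, np.float64(0.029)), (0.071, np.float64(0.026)), (0.075, np.float64(0.023)), (0.081, np.float64(0.0185))]
```

Emit:
{"op": "carry_out", "data": {
  "plan": [
    [0.001,0,0,0],
    [0.003,0,0,0],
    [0.005,0,0,0],
    [0.008,0,0,0],
    [0.012,0,0,0]
  ]
}}

```text
t: 15.6
tool_pos: [0.5262, 0.0442, 0.0568]
tcp_rot: [3.141, 0.0, 1.375]
force: [-0.7, -0.2, -0.2]
finger_gap: 0.395
finger_force: 0.0
```

Run:
```python
import sys;sys.argv=["","p7"];exec(open("prof.py").read())
gg=[(i,int(g[i,250:266].mean())) for i in range(215,330)];print(gg)
T=camT(c,s)
for row in range(230,330,6): print(row,[(z,((M@(ray(c,T,(258,row),z)[0,:2]-[.5043,-.074]))[0]).round(4)) for z in(.018,.064,.067,.071,.081)])
o=np.zeros((540,800,3),np.uint8)
for i,(n,b) in enumerate((("scene",(150,285,205,305)),("wrist",(110,380,150,350)))):
    p=camera(n)["pixels"][b[0]:b[1],b[2]:b[3],::-1]; o[:,400*i:400*i+400]=cv2.resize(p,(400,540),interpolation=cv2.INTER_CUBIC)
cv2.imwrite("pics/m7.png",o)
```

```text
15.6 tray xy [-0.1202 -0.001 ] 0.05684024601850361 [-0.7235 -0.1885 -0.2361]
[137, 136, 140, 137, 135, 136, 137, 138, 133, 135, 133, 135, 134, 132, 139, 144, 141, 140, 146, 148, 153, 153, 161, 175, 163, 158, 157, 151, 144, 156, 158, 160, 156, 164, 113, 83, 86, 87, 83, 87, 87, 87, 90, 87, 88, 87, 90, 91, 90, 84, 138, 165, 161, 171, 174, 187, 195, 181, 177, 166, 167, 160, 158, 166, 182]
[(215, 135), (216, 135), (217, 136), (218, 135), (219, 136), (220, 135), (221, 135), (222, 134), (223, 136), (224, 135), (225, 135), (226, 134), (227, 135), (228, 138), (229, 142), (230, 143), (231, 142), (232, 141), (233, 141), (234, 141), (235, 142), (236, 144), (237, 146), (238, 148), (239, 149), (240, 150), (241, 150), (242, 151), (243, 153), (244, 158), (245, 168), (246, 173), (247, 169), (248, 163), (249, 159), (250, 158), (251, 157), (252, 155), (253, 153), (254, 152), (255, 149), (256, 147), (257, 150), (258, 155), (259, 157), (260, 157), (261, 160), (262, 159), (263, 158), (264, 156), (265, 157), (266, 162), (267, 155), (268, 111), (269, 74), (270, 80), (271, 81), (272, 84), (273, 85), (274, 87
[... 2566 characters left out ...]
np.float64(-0.1039)), (0.071, np.float64(-0.1066)), (0.081, np.float64(-0.1133))]
308 [(0.018, np.float64(-0.0669)), (0.064, np.float64(-0.0987)), (0.067, np.float64(-0.1008)), (0.071, np.float64(-0.1035)), (0.081, np.float64(-0.1104))]
314 [(0.018, np.float64(-0.0626)), (0.064, np.float64(-0.0954)), (0.067, np.float64(-0.0975)), (0.071, np.float64(-0.1004)), (0.081, np.float64(-0.1075))]
320 [(0.018, np.float64(-0.0582)), (0.064, np.float64(-0.0921)), (0.067, np.float64(-0.0943)), (0.071, np.float64(-0.0972)), (0.081, np.float64(-0.1046))]
326 [(0.018, np.float64(-0.0537)), (0.064, np.float64(-0.0887)), (0.067, np.float64(-0.091)), (0.071, np.float64(-0.0941)), (0.081, np.float64(-0.1017))]
```

Emit:
{"op": "carry_out", "data": {
  "plan": [
    [0,0,-0.02,0],
    [0,0,-0.045,0],
    [-0.007,0,-0.05,0],
    [-0.015,0,-0.05,0],
    [-0.015,0,-0.042,0]
  ]
}}

```text
t: 16.25
tool_pos: [0.5232, 0.0285, 0.0986]
tcp_rot: [3.141, 0.0, 1.374]
force: [-0.2, -0.7, -0.1]
finger_gap: 0.396
finger_force: 0.0
```

Emit:
{"op": "carry_out", "data": {
  "plan": [
    [0,0,0.003,0],
    [0,0,0.006,0],
    [0,0,0.008,0],
    [0,0,0.009,0],
    [0,0,0.01,0]
  ]
}}

```text
t: 16.75
tool_pos: [0.5231, 0.0298, 0.0889]
tcp_rot: [-3.141, 0.0, 1.376]
force: [-6.2, 0.3, 21.6]
finger_gap: 0.396
finger_force: 10.5
```

Emit:
{"op": "carry_out", "data": {
  "plan": [
    [0,0,-0.01,0],
    [0.01,0,-0.03,0],
    [0.04,0,-0.06,0],
    [0.08,0,-0.1,0],
    [0.11,0,-0.14,0]
  ]
}}

```text
t: 17.25
tool_pos: [0.5435, 0.135, 0.2252]
tcp_rot: [-3.141, 0.0, 1.375]
force: [0.7, 0.4, -0.6]
finger_gap: 0.393
finger_force: 0.0
```

Run:
```python
from h import *; from plant import camera,r
print(r.sense()["force"])
o=np.zeros((540,800,3),np.uint8)
for i,(n,b) in enumerate((("scene",(140,275,205,305)),("top",(165,235,240,340)))):
    p=camera(n)["pixels"][b[0]:b[1],b[2]:b[3],::-1]; q=cv2.resize(p,None,fx=4,fy=4,interpolation=cv2.INTER_CUBIC); o[:q.shape[0],400*i:400*i+400]=q
w=camera("wrist")["pixels"][:,:,::-1]; o[280:540,400:747]=cv2.resize(w,(347,260))
cv2.imwrite("pics/end.png",o)
```

```text
[ 0.6967  0.434  -0.5644]
```

View pics/end.png

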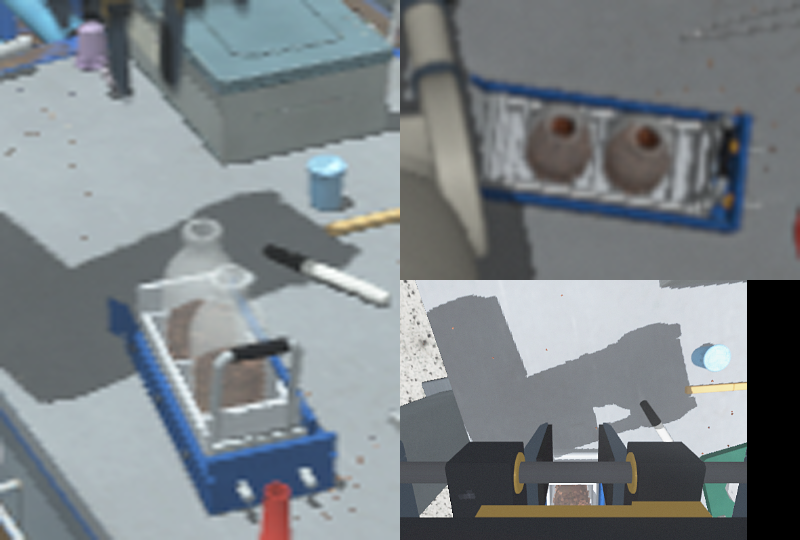

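The picture shows the carrier flat in the tray behind the sill, both bottles standing upright. The funnel and pen haven't moved, and the gripper is clear of everything.

```bash
python3 -c "
from plant import r;print(r.close_job())"
```

```text
the job is handed in; nothing more can be done
None
```

The carrier is loaded and the job handed in at about 17 s of the 67 s allowed: it sits flat on the deck behind the sill, held by the sprung stop, both bottles standing, bystanders untouched as far as the pictures show, gripper clear.

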